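# Restock the mill row under the display riser

### The job

One of the three wooden pepper mills already stands in the bay under the display riser: bring the other two in from the counter, so that all three stand upright between the riser's two low rails in one row, in order of height with the shortest on the left (seen from the robot) and the tallest on the right, with a gap of about 2 cm between the feet of neighbours. Keep the mills upright, do not knock hard against the riser, and leave all the other goods where they are.

Things in the scene. Friction and masses are not known exactly. Their poses are not given: they have to be found in the camera images.
- mill_short: The shortest turned-wood pepper mill, 116 mm tall, upright: round foot 52 mm across up to 38 mm, taper to a straight shaft 34 mm across from 56 up to 102 mm, then a steel knob (25 mm across, 14 mm high). About 180 g. Origin: centre of its underside, z up; its yaw means nothing. At the start any one of the three mills stands near the middle of the riser's bay, the others on the counter.
- mill_mid: The middle-sized turned-wood pepper mill, 136 mm tall, upright: round foot 52 mm across up to 38 mm, taper to a straight shaft 34 mm across from 56 up to 122 mm, then a steel knob (25 mm across, 14 mm high). About 220 g. Origin: centre of its underside, z up; its yaw means nothing. At the start any one of the three mills stands near the middle of the riser's bay, the others on the counter.
- mill_tall: The tallest turned-wood pepper mill, 158 mm tall, upright: round foot 52 mm across up to 38 mm, taper to a straight shaft 34 mm across from 56 up to 144 mm, then a steel knob (25 mm across, 14 mm high). About 260 g. Origin: centre of its underside, z up; its yaw means nothing. At the start any one of the three mills stands near the middle of the riser's bay, the others on the counter.
- riser: Fixed open display riser, 532 mm wide along its y, on the counter. Origin: on the counter, middle of its bay; x points away from the robot, y left, z up (yaw up to 0.1 rad). The bay's floor is the counter. Low end bars (12 mm thick, 24 mm high) at y = +-260 mm; two posts 14 mm thick at x = +67, y = +-260 mm; the front is open between front rail and shelf.
- rail_front (a point): Middle of the top of the riser's front rail, at x = -45 mm in the riser's frame: a round steel bar 8 mm thick along the riser's y, its top 24 mm above the counter. A like rail runs at x = +45 mm at the back, so 82 mm are clear between them. Mills must be lifted over the front rail.
- shelf_edge (a point): Middle of the front lower edge of the slatted shelf over the bay, at x = -28 mm in the riser's frame, 265 mm above the counter. The shelf covers x = -28 to +80 mm over the riser's whole width, top at 277 mm; pots up to 60 mm high are fixed on its back half. There is no room under it for an upright tool: tilt it 30 to 40 degrees and come from the robot's side.
- tin: Bystander: closed round tin 68 mm across, 90 mm tall, upright on the counter. Origin: centre of its underside.
- jar: Bystander: closed round jar 64 mm across, 100 mm tall, upright on the counter. Origin: centre of its underside.
- dish: Bystander: small white bowl 72 mm across, 34 mm tall, on the counter. Origin: centre of its underside.
- mug: Bystander: blue mug 76 mm across, 85 mm tall, handle out to its own +y (to about 75 mm from the axis). Origin: centre of its underside.
- bowl: Bystander: green glass bowl 110 mm across, 60 mm tall. Origin: centre of its underside. Fixed equipment stands along the edges: mixer (x 0.3, y 0.63, 340 mm tall), crock (0.64, 0.58), casserole (0.62, -0.60); scale, crate and cheese beyond x = 0.74 m.

How it is judged (in metres and radians):
At the end, for the whole second after the job is handed in: All three mills released, at rest, upright (0.06 rad) on the counter in the bay, axes within 17 mm of its middle line and 225 mm of its centre; short, middle, tall from left to right, neighbours' axes 58 to 90 mm apart; every other loose thing within 30 mm of its start (x of mill_short in the frame of riser between -0.017 and 0.017 m and y of mill_short in the frame of riser between -0.225 and 0.225 m and height (world z) of each of mill_short, mill_mid, mill_tall below 0.004 m and angle between each of mill_short, mill_mid, mill_tall's own z axis and vertical below 0.06 rad and linear speed of each of mill_short, mill_mid, mill_tall below 0.02 m/s and angular speed of each of mill_short, mill_mid, mill_tall below 0.2 rad/s and contact force between each of mill_short, mill_mid, mill_tall and the fingers below 0.1 N and x of mill_mid in the frame of riser between -0.017 and 0.017 m and y of mill_mid in the frame of riser between -0.225 and 0.225 m and x of mill_tall in the frame of riser between -0.017 and 0.017 m and y of mill_tall in the frame of riser between -0.225 and 0.225 m and horizontal distance between mill_short and mill_mid between 0.058 and 0.09 m and ((y of mill_short in the frame of riser above -0.2 m and y of mill_mid in the frame of riser below -0.2 m) or (y of mill_short in the frame of riser above -0.16 m and y of mill_mid in the frame of riser below -0.16 m) or (y of mill_short in the frame of riser above -0.12 m and y of mill_mid in the frame of riser below -0.12 m) or (y of mill_short in the frame of riser above -0.08 m and y of mill_mid in the frame of riser below -0.08 m) or (y of mill_short in the frame of riser above -0.04 m and y of mill_mid in the frame of riser below -0.04 m) or (y of mill_short in the frame of riser above 0 m and y of mill_mid in the frame of riser below 0 m) or (y of mill_short in the frame of riser above 0.04 m and y of mill_mid in the frame of riser below 0.04 m) or (y of mill_short in the frame of riser above 0.08 m and y of mill_mid in the frame of riser below 0.08 m) or (y of mill_short in the frame of riser above 0.12 m and y of mill_mid in the frame of riser below 0.12 m) or (y of mill_short in the frame of riser above 0.16 m and y of mill_mid in the frame of riser below 0.16 m) or (y of mill_short in the frame of riser above 0.2 m and y of mill_mid in the frame of riser below 0.2 m)) and horizontal distance between mill_mid and mill_tall between 0.058 and 0.09 m and ((y of mill_mid in the frame of riser above -0.2 m and y of mill_tall in the frame of riser below -0.2 m) or (y of mill_mid in the frame of riser above -0.16 m and y of mill_tall in the frame of riser below -0.16 m) or (y of mill_mid in the frame of riser above -0.12 m and y of mill_tall in the frame of riser below -0.12 m) or (y of mill_mid in the frame of riser above -0.08 m and y of mill_tall in the frame of riser below -0.08 m) or (y of mill_mid in the frame of riser above -0.04 m and y of mill_tall in the frame of riser below -0.04 m) or (y of mill_mid in the frame of riser above 0 m and y of mill_tall in the frame of riser below 0 m) or (y of mill_mid in the frame of riser above 0.04 m and y of mill_tall in the frame of riser below 0.04 m) or (y of mill_mid in the frame of riser above 0.08 m and y of mill_tall in the frame of riser below 0.08 m) or (y of mill_mid in the frame of riser above 0.12 m and y of mill_tall in the frame of riser below 0.12 m) or (y of mill_mid in the frame of riser above 0.16 m and y of mill_tall in the frame of riser below 0.16 m) or (y of mill_mid in the frame of riser above 0.2 m and y of mill_tall in the frame of riser below 0.2 m)) and distance of each of tin, jar, dish, mug, bowl from where it was at the start of the episode below 0.03 m); the robot touches nothing.
It fails at once if a mill is tipped by more than 0.5 rad (angle between any of mill_short, mill_mid, mill_tall's own z axis and vertical above 0.5 rad).
It fails at once if the riser is knocked with more than 20 N (contact force between riser and anything else above 20 N).
It fails at once if another loose thing is moved by more than 30 mm or tipped by more than 0.4 rad (distance of any of tin, jar, dish, mug, bowl from where it was at the start of the episode above 0.03 m or angle between any of tin, jar, dish, mug, bowl's own z axis and vertical above 0.4 rad).
It also fails if it takes over 62 s, if anything falls off the work surface, if the arm or the gripper's body presses on something with over 40 N, if the wrist force passes 120 N, or if a joint passes its speed limit or range.

### The arm

A 6-joint arm with a two-finger parallel gripper is mounted at the origin on the work surface. World frame = base frame: x ahead of the robot, y to its left, z up, the work surface at z = 0. Lengths are in mm, angles in rad, forces in N, time in s.
With the tool pointing down it reaches from about 350 to 800 mm from the base axis. Payload 7.3 kg.
Tool frame: the origin (TCP) lies at the very end of the fingers, on their centre line; the grasp point (between the pads) lies 19 mm behind it; z points along the fingers, y is the line along which they close (so a half turn about z gives the same grasp; the last joint's range is limited). The gripper opens to 85 mm and grips with 20 to 120 N. Pads are 22 mm wide; open, the fingers measure 114 mm over their backs; the gripper's body (76 mm by 85 mm) begins 54 mm behind the grasp point. The pads swing forward as they close: fully open they stand 13 mm farther back than shut.
Start: joints at [-1.312, 0.342, 1.524, -0, 1.275, -0.146], TCP at [206.787, -482.58, 231.322] pointing down, gripper open.
Joint ranges: [-2.53, 2.53], [-0.77, 2.02], [0.04, 2.7], [-1, 4.14], [0.28, 2.66], [-3.11, 3.11]. Speed limits (rad/s): [2.57, 2.57, 3.14, 3.14, 3.14, 3.14].

### API

Orientations are given as a unit quaternion [w, x, y, z].
In Python, from plant import env gives the robot as it stands.
- The arm moves only by the shell command python3 -m handwheel 'ROWS' [FORCE]. ROWS is JSON, one flat list of numbers, 7 for each row, row after row: the shift along the tool's x, y, z in mm, then the turn, a rotation vector about the tool's x, y, z in degrees, then the opening, from 0 (shut) to 1 (fully open). A call has 1 to 5 rows; each row shifts and turns the commanded pose from where the row before left it, along the tool's axes as they then stand; what a row does not reach is not made up. A row lasts 1/8 s, in which the tool goes at most 62.5 mm and 10.7 degrees, less where a joint would pass 70% of its speed; a pose out of reach is approached as far as the arm can. A call is refused whole if a number of a shift passes 62.5 or a number of a turn 10.7, either way. A call with a gripper value outside its range is refused whole. The fingers move at their own pace and stop on an object; FORCE is the grip in N (left out, the last holds). Time passes only in rows, so rows that do not move let the fingers close. It gives the time, the measured TCP pose, the force, the opening and the grip force at its end, in the units of the state.
- env.read_state(): the state, without advancing time (a new reading comes with each control period).
- env.read_camera(name): name is "side" or "top"; returns (picture, depth): 384x512x3 uint8, blue, green, red; 384x512 float32, mm along the optical axis (not along the pixel's ray), 0 where there is no reading.
- env.calibration(name): a dict with "fovy" (degrees; the focal length in pixels is half the picture's height over the tangent of half this angle, whatever the lens; pixels are square), "cx", "cy" (the principal point, pixels), "rvec" (rotation vector, rad) and "tvec" (3), from world to camera coordinates, as OpenCV has them. Camera axes: x right, y down, z forward; pixel columns grow to the right and rows downward; lengths in mm; the calibration is good to about 2 mm. A picture is of the moment at which its call begins. calibration takes no time and is no camera call.
- env.finish_job(): hands the job in; it is judged then, once.
Trained networks look in the newest picture that a camera, given by its name, has taken for a name from the list of things; names that differ only in an ending like _2 or _b are one class to them, and where a whole thing is asked for, a point or a joint stands for the part that bears it (a point fixed in the world has none). Each returns a list of dicts, best first, with "confidence" (0 to 1); they miss things now and then, are a little off and sometimes report something else, mostly with a low value. They report only what shows in the picture. A call takes as long as a camera call.
- env.recognise(label, camera): "position" ([x, y, z] in mm, in world coordinates, good to about 4 mm: the middle of the surface that is visible of it).
The state is a dict: "time": time; "joint_pos": joint angles; "joint_vel": joint speeds; "effort": joint torques, N m; "eef_pos": TCP position; "orientation": TCP orientation; "wrist_force": force on the tool from outside, world axes, zero at the start; "torque": the same for the moment, N m; "grip_width": finger opening in mm; "gripper_force": force on a finger pad.
Only numpy, scipy, OpenCV 4.12 (cv2) and the standard library are available. Lean on these libraries where they do the work, as an engineer would, in place of code of your own. Each camera call takes 0.05 s, during which the arm holds its last target. There are 200 camera calls.

## Working session

There is one attempt and no reset: what is moved stays moved. The work goes in short steps, Python scripts to look and compute and a shell command to move; the robot and the scene stay as the last step left them, time stands still between calls to the robot, and variables do not carry over. Pictures are saved under pics/ and viewed, at most 10 in all, crops included, and the job is handed in when it is done.

```bash
ls; mkdir -p pics; python3 - <<'E'
from plant import env
import cv2
print(env.read_state())
for c in("top","side"):
    im,d=env.read_camera(c); cv2.imwrite(f"pics/{c}0.png",im); print(c,env.calibration(c))
    for n in("mill_short","mill_mid","mill_tall","riser","rail_front","shelf_edge","tin","jar","dish","mug","bowl"):
        print(n,[(round(r["confidence"],2),[round(float(v)) for v in r["position"]]) for r in env.recognise(n,c)[:3]])
E
```

```text
pics
{'time': 0.0, 'joint_pos': array([-1.31199857e+00,  3.42707544e-01,  1.52504398e+00, -2.47203225e-05,
        1.27540905e+00, -1.45971896e-01]), 'joint_vel': array([ 0.00017942,  0.00037234,  0.00120782, -0.00145886, -0.00040392,
       -0.00085602]), 'effort': array([ 1.01884884e-04, -4.33674252e+01, -2.46013266e+01, -1.25922747e-04,
        7.69604085e-03, -4.29563840e-06]), 'eef_pos': array([ 206.66783428, -482.15684284,  230.62443739]), 'orientation': array([-7.82042669e-04,  9.79588973e-01,  2.01009523e-01, -5.60050250e-05]), 'wrist_force': array([-1.03851611, -0.50651245, -0.74617913]), 'torque': array([-0.00683503,  0.00566211,  0.0086136 ]), 'gripper_force': 0.0, 'grip_width': 84.95753458606309}
top {'fovy': 55.62835198044601, 'cx': 261.9912819523025, 'cy': 190.70203987817217, 'rvec': array([ 2.14065112, -2.15844957,  0.08880863]), 'tvec': array([   8.53022117,  551.19457154, 1087.36270337])}
mill_short [(0.63, [646, -50, 56])]
mill_mid [(0.74, [433, -107, 115])]
mill_tall [(0.92, [450, 282, 82]), (0.17, [649, -52, 57])]
riser [(0.75, [684, -42, 277])]
rail_front [(0.73,
[... 276 characters left out ...]
l [(0.61, [561, -428, 26]), (0.21, [427, 11, 14])]
side {'fovy': 54.21265061496243, 'cx': 253.64345536741743, 'cy': 192.07109826524706, 'rvec': array([ 0.73902688, -2.46393426,  1.31781395]), 'tvec': array([419.13003705, 316.81361312, 891.43634981])}
mill_short [(0.92, [648, -33, 48]), (0.74, [574, 393, 70])]
mill_mid [(0.66, [572, 398, 70]), (0.64, [430, -100, 58])]
mill_tall [(0.67, [437, 305, 77])]
riser [(0.93, [691, 70, 278])]
rail_front [(0.58, [694, 72, 277])]
shelf_edge [(0.67, [697, 68, 274])]
tin [(0.62, [423, 163, 70])]
jar [(0.8, [430, -307, 66])]
dish [(0.7, [434, 4, 23])]
mug [(0.89, [572, 400, 72]), (0.64, [441, 301, 75]), (0.59, [693, 74, 275])]
bowl [(0.69, [558, -426, 44])]
```

View pics/top0.png

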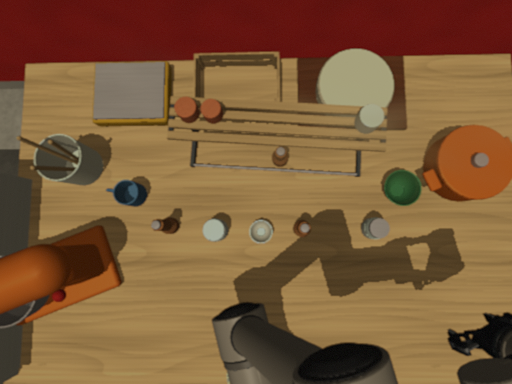

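View pics/side0.png

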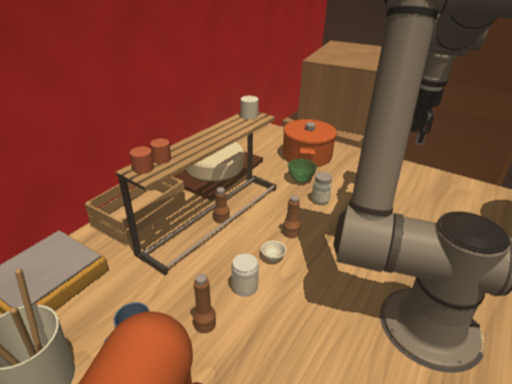

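Top picture: bay mill at (281,156), one mill at (303,228), one at (165,226), front rail from (192,165) to (358,174). Now I measure the axes, heights and the rail from depth.

```bash
cat >h.py <<'E'
from plant import env
import numpy as np, cv2
from scipy.optimize import least_squares
def cloud(c):
    im,d=env.read_camera(c); k=env.calibration(c); f=192/np.tan(np.radians(k["fovy"]/2))
    v,u=np.indices(d.shape); p=np.stack([(u-k["cx"])/f*d,(v-k["cy"])/f*d,d],-1)
    R=cv2.Rodrigues(k["rvec"])[0]
    P=(p-k["tvec"])@R; P[d<=0]=np.nan
    return im,P
def prof(z,H):
    return np.interp(z,[0,38,56,H-14,H-13.9,H],[26,26,17,17,12.5,12.5])
def mill(Ps,xy,r=45):
    Q=np.concatenate([P.reshape(-1,3) for P in Ps]); Q=Q[~np.isnan(Q[:,0])]
    Q=Q[(np.hypot(*(Q[:,:2]-xy).T)<r)&(Q[:,2]>8)&(Q[:,2]<175)]
    H=np.percentile(Q[:,2],99)
    S=Q[(Q[:,2]<H-18)]
    g=lambda p:np.hypot(S[:,0]-p[0],S[:,1]-p[1])-prof(S[:,2],H)
    s=least_squares(g,xy,loss="soft_l1",f_scale=2)
    return np.round(s.x,1),round(float(H),1),len(S),round(float(np.median(abs(s.fun))),1), np.round(np.median(Q[Q[:,2]>H-8],0),0)
def state():
    s=env.read_state(); return round(s["time"],2),np.round(s["eef_pos"],1),np.round(s["orientation"],4),round(float(s["grip_width"]),1),np.round(s["wrist_force"],1)
E
python3 - <<'E'
from h import *
T=cloud("top")[1];S=cloud("side")[1]
for n,xy in dict(bay=(655,-50),near=(432,-105),left=(448,290)).items():
    for nm,Ps in (("both",[T,S]),("top",[T]),("side",[S])): print(n,nm,*mill(Ps,np.array(xy,float)))
for nm,P in(("top",T),("side",S)):
    Q=P.reshape(-1,3); Q=Q[~np.isnan(Q[:,0])]
    A=Q[(Q[:,2]>14)&(Q[:,2]<32)&(Q[:,0]>560)&(Q[:,0]<720)&(abs(Q[:,1]+40)<250)]
    # ransac line
    best=None;rng=np.random.default_rng(0)
    for _ in range(800):
        a,b=A[rng.choice(len(A),2)]
        if abs(a[1]-b[1])<150: continue
        m=(b[0]-a[0])/(b[1]-a[1]); r=abs(A[:,0]-a[0]-m*(A[:,1]-a[1]))<5
        if best is None or r.sum()>best.sum(): best=r
    m,c=np.polyfit(A[best,1],A[best,0],1); print(nm,"line x=%.1f+%.4f y"%(c,m),best.sum(),len(A),A[best].min(0),A[best].max(0),np.median(A[best,2]))
    B=Q[(Q[:,2]>268)&(Q[:,2]<286)&(Q[:,0]>560)&(Q[:,0]<760)&(abs(Q[:,1]+40)<300)]
    print("shelf y",B[:,1].min(),B[:,1].max(), "front x at bins",[(y,round(float(np.percentile(B[abs(B[:,1]-y)<20][:,0],2)))) for y in(-200,-100,0,100)if (abs(B[:,1]-y)<20).any()])
E
```

```text
bay both [656.9 -50.8] 117.4 568 1.1 [656. -48. 115.]
bay top [656.6 -50.2] 118.1 205 1.1 [656. -51. 116.]
bay side [656.9 -51. ] 115.6 358 1.2 [654. -46. 114.]
near both [ 437. -114.] 137.5 566 0.9 [ 436. -111.  135.]
near top [ 437.3 -113.8] 138.5 136 0.6 [ 438. -114.  135.]
near side [ 436.8 -114.1] 135.5 427 1.0 [ 434. -108.  134.]
left both [448.  292.8] 158.6 1029 0.6 [446. 294. 157.]
left top [448.3 293.5] 159.9 254 0.5 [449. 292. 157.]
left side [447.9 292.6] 157.7 779 0.5 [445. 296. 156.]
top line x=622.1+0.0718 y 411 450 [ 597.36164753 -289.14225671   15.94920413] [638.98904804 208.14453576  29.73568877] 23.281140160118124
shelf y -306.12897742542316 230.02168518501972 front x at bins [(-200, 625), (-100, 633), (0, 640), (100, 646)]
side line x=620.1+0.0715 y 331 670 [ 594.83885192 -288.81552732   14.79687747] [638.70676776 209.57817437  26.70819053] 21.502769404477636
shelf y -302.1768113387903 232.3547363722833 front x at bins [(-200, 624), (-100, 631), (0, 638), (100, 644)]
```

```bash
cat >>h.py <<'E'
from scipy.spatial.transform import Rotation as Ro
def Rt(hd,tilt):  # degrees; tool x along heading, tilt about tool y
    return Ro.from_euler("z",hd,degrees=True)*Ro.from_euler("x",180,degrees=True)*Ro.from_euler("y",tilt,degrees=True)
def pose():
    s=env.read_state(); q=s["orientation"]; return np.array(s["eef_pos"]),Ro.from_quat([q[1],q[2],q[3],q[0]])
def hdt(R):
    y=R.apply([0,1,0]); z=R.apply([0,0,1]); return np.degrees(np.arctan2(-y[0]*-1,-y[1])),np.degrees(np.arccos(-z[2]))
def plan(wps,start=None):
    """wps: (grasp point xyz, heading, tilt, nrows, opening); prints rows"""
    p,R=start or pose()
    h,t=hdt(R); off=np.array([0,0,19.])
    g=p-R.apply(off)
    for G,hd,ti,n,op in wps:
        g0,h0,t0=g,h,t
        out=[]
        for i in range(1,n+1):
            a=i/n
            Rn=Rt(h0+a*(hd-h0),t0+a*(ti-t0)); pn=g0+a*(np.array(G,float)-g0)+Rn.apply(off)
            sh=np.round(R.inv().apply(pn-p)*2)/2; rv=np.round(np.degrees((R.inv()*Rn).as_rotvec()),1)
            out.append([*sh,*rv,op]); p=p+R.apply(sh); R=R*Ro.from_rotvec(np.radians(rv))
        g,h,t=np.array(G,float),hd,ti
        for r in out: print(",".join("%g"%(v+0) for v in r))
        print("-- end",np.round(p,1),np.round(hdt(R),1))
    return p,R
E
python3 - <<'E'
from h import *
p,R=pose(); print(hdt(R)); h,t=hdt(R); print((Rt(h,t).inv()*R).magnitude())
z=Rt(-11,35).apply([0,0,1]); g=np.array([437,-114,91.])
plan([((240,-380,260),0,10,3,1),(g-100*z+[0,0,20],-11,35,7,1)])
E
```

```text
(np.float64(23.193601130061968), np.float64(0.0030327413568702146))
9.423886138524722e-05
24.5,-27,-3.5,-0.2,3.3,7.7,1
21.5,-29.5,-2,-0.7,3.4,7.7,1
16.5,-32,-1.5,-1.1,3.3,7.7,1
-- end [ 243.1 -380.1  241.5] [-0. 10.]
19.5,-39.5,13,-0.3,3.6,1.5,1
17.5,-40,14,-0.5,3.5,1.5,1
15.5,-40.5,14,-0.5,3.6,1.5,1
13.5,-40.5,15,-0.6,3.6,1.5,1
11.5,-41.5,15,-0.7,3.5,1.4,1
9.5,-41.5,15.5,-0.7,3.6,1.4,1
7.5,-42,15,-0.9,3.6,1.3,1
-- end [ 391.5 -105.4  177.4] [-11.  35.]
```

```bash
python3 -m handwheel '[24.5,-27,-3.5,-0.2,3.3,7.7,1, 21.5,-29.5,-2,-0.7,3.4,7.7,1, 16.5,-32,-1.5,-1.1,3.3,7.7,1]' && python3 -m handwheel '[19.5,-39.5,13,-0.3,3.6,1.5,1, 17.5,-40,14,-0.5,3.5,1.5,1, 15.5,-40.5,14,-0.5,3.6,1.5,1, 13.5,-40.5,15,-0.6,3.6,1.5,1]' && python3 -m handwheel '[11.5,-41.5,15,-0.7,3.5,1.4,1, 9.5,-41.5,15.5,-0.7,3.6,1.4,1, 7.5,-42,15,-0.9,3.6,1.3,1, 0,0,0,0,0,0,1]'
python3 - <<'E'
from h import *
p,R=pose();print(p,hdt(R),env.read_state()["joint_pos"])
z=Rt(-11,35).apply([0,0,1]); g=np.array([437,-114,91.])
plan([(g-60*z,-11,35,2,1),(g,-11,35,3,1)])
E
```

```text
time: 1.68
eef_pos: [243.5, -379.3, 241.5]
orientation: [-0.0, 0.996, -0.003, 0.088]
wrist_force: [-0.2, 0.2, 0.6]
grip_width: 85.1
gripper_force: 0.0
time: 2.17
eef_pos: [328.7, -221.9, 204.5]
orientation: [0.012, 0.976, -0.055, 0.211]
wrist_force: [1.0, -0.8, -0.2]
grip_width: 85.2
gripper_force: 0.0
time: 2.68
eef_pos: [390.9, -101.0, 176.2]
orientation: [0.027, 0.95, -0.089, 0.299]
wrist_force: [0.4, 0.9, 0.0]
grip_width: 85.5
gripper_force: 0.0
[ 390.86841099 -101.04898808  176.17794833] (np.float64(-10.61240828789784), np.float64(34.88203153890112)) [-0.65522367 -0.06287043  2.39173021  0.81460401  0.36613994  0.39660231]
-5,2,28,-0.2,0.1,0.1,1
-4.5,2,28,-0.1,0,0.2,1
-- end [ 414.  -109.4  124.8] [-11.  35.]
0,0,20,0,0,0,1
0,0,20,0,0,0,1
0,0,20,0,0,0,1
-- end [ 447.8 -116.    75.7] [-11.  35.]
```

```bash
python3 -m handwheel '[-5,2,28,-0.2,0.1,0.1,1, -4.5,2,28,-0.1,0,0.2,1, 0,0,0,0,0,0,1]'
python3 - <<'E'
from h import *
p,R=pose();print(p,hdt(R),env.read_state()["joint_pos"])
z=Rt(-11,35).apply([0,0,1]); g=np.array([437,-114,91.])
plan([(g,-11,35,4,1)])
E
```

```text
time: 3.05
eef_pos: [408.6, -116.6, 135.6]
orientation: [0.024, 0.948, -0.093, 0.302]
wrist_force: [-0.3, -1.1, -0.4]
grip_width: 85.4
gripper_force: 0.0
[ 408.63172756 -116.6439438   135.61569628] (np.float64(-11.037705800397092), np.float64(35.24574444981589)) [-0.66903306  0.09717161  2.41951402  1.33562827  0.28441886 -0.14866155]
-1,-1.5,18,-0.5,-0.1,-0.4,1
-0.5,-2,17.5,0,0,0,1
-1,-2.5,18,0,-0.1,0,1
-1,-2,17.5,0,0,0,1
-- end [ 447.5 -115.9   75.6] [-11.  35.]
```

```bash
python3 - <<'E'
from h import *
g=np.array([437,-114,91.])
z=Rt(20,35).apply([0,0,1]);z2=Rt(50,35).apply([0,0,1])
plan([(g-85*z+[0,0,20],20,30,5,1),(g-85*z2,50,35,5,1)])
E
```

```text
2.5,2.5,-5.5,3,-1.1,-5.5,1
2,2,-5.5,3.4,-1,-5.1,1
1.5,2,-5.5,3.4,-1.1,-5.3,1
1.5,2,-6,3.2,-1,-5.3,1
1,2,-6,3.2,-1.1,-5.3,1
-- end [ 400.4 -127.6  164.2] [20. 30.]
-1,3.5,4,3,1,-5.2,1
-1,4,4,3.2,1,-5.1,1
-1.5,4,3.5,3.2,1,-5.1,1
-2,4,3,3.3,1,-5,1
-2.5,4,3,3.4,1,-4.9,1
-- end [ 413. -143.  145.] [50. 35.]
```

```bash
python3 -m handwheel '[2.5,2.5,-5.5,3,-1.1,-5.5,1, 2,2,-5.5,3.4,-1,-5.1,1, 1.5,2,-5.5,3.4,-1.1,-5.3,1, 1.5,2,-6,3.2,-1,-5.3,1, 1,2,-6,3.2,-1.1,-5.3,1]' |head -3; python3 -m handwheel '[-1,3.5,4,3,1,-5.2,1, -1,4,4,3.2,1,-5.1,1, -1.5,4,3.5,3.2,1,-5.1,1, -2,4,3,3.3,1,-5,1, -2.5,4,3,3.4,1,-4.9,1]'
python3 -m handwheel '[0,0,0,0,0,0,1]' >/dev/null
python3 - <<'E'
from h import *
p,R=pose();print(p,hdt(R),env.read_state()["joint_pos"])
g=np.array([437,-114,91.])
plan([(g,50,35,4,1)])
E
```

```text
time: 3.68
eef_pos: [398.7, -127.8, 165.3]
orientation: [-0.044, 0.952, 0.169, 0.253]
time: 4.3
eef_pos: [411.2, -143.3, 145.6]
orientation: [-0.127, 0.865, 0.405, 0.269]
wrist_force: [-0.2, 0.2, -0.3]
grip_width: 85.1
gripper_force: 0.0
[ 412.04391997 -143.525921    145.30436533] (np.float64(49.9734217982183), np.float64(34.67907662673287)) [-0.94357799  0.32806679  2.01839338  0.67856196  1.07393349 -0.66200808]
0.5,0,21.5,0,0.1,0,1
0,0,21.5,0,0.1,0,1
0,0,21,0,0,-0.1,1
0.5,0,21.5,0,0.1,0,1
-- end [ 443.9 -105.5   75.7] [50.1 35. ]
```

```bash
python3 -m handwheel '[0.5,0,21.5,0,0.1,0,1, 0,0,21.5,0,0.1,0,1, 0,0,21,0,0,-0.1,1, 0.5,0,21.5,0,0.1,0,1, 0,0,0,0,0,0,1]' 45; python3 -m handwheel '[0,0,0,0,0,0,0, 0,0,0,0,0,0,0,0,0,0,0,0,0,0,0,0,0,0,0,0,0]' 45
python3 - <<'E'
from h import *
p,R=pose();print(p,hdt(R),env.read_state()["joint_pos"])
g=p-19*R.apply([0,0,1]); print(g)
plan([(g+[0,0,50],50,35,3,0),((480,g[1],g[2]+50),20,35,5,0),((545,-120,g[2]+50),-11,35,5,0)])
E
```

```text
time: 5.05
eef_pos: [443.9, -102.5, 75.9]
orientation: [-0.128, 0.863, 0.404, 0.273]
wrist_force: [0.1, -1.2, 0.6]
grip_width: 85.6
gripper_force: 0.0
time: 5.55
eef_pos: [445.2, -103.8, 76.7]
orientation: [-0.127, 0.863, 0.405, 0.275]
wrist_force: [-2.5, -2.1, 6.6]
grip_width: 32.8
gripper_force: 44.6
[ 445.20419597 -103.79600844   76.66995691] (np.float64(50.19408897368349), np.float64(35.243352085676)) [-0.82322557  0.46971324  2.08346774  0.84067505  0.87655401 -0.77749273]
[ 438.14593398 -112.18584262   92.18741868]
9.5,0,-13.5,0.1,-0.1,0.2,0
9.5,0,-13.5,0,-0.1,0,0
9.5,0,-14,-0.1,0,0.1,0
-- end [ 445.  -104.   126.6] [49.9 35. ]
4.5,7.5,3,-3.4,0,4.9,0
5,7,3.5,-3.4,0,4.9,0
5.5,6.5,4,-3.5,0,4.9,0
5.5,5.5,4,-3.4,0,4.9,0
6,4.5,4,-3.5,0,4.9,0
-- end [ 489.9 -108.3  126.7] [20. 35.]
9.5,7.5,7,-3.5,0,5.1,0
10,5.5,7,-3.6,0,5.1,0
10.5,4.5,7,-3.6,0,5.1,0
10.5,3,7.5,-3.5,0,5,0
10.5,1.5,7.5,-3.6,0,5.1,0
-- end [ 555.6 -121.8  126.5] [-11.  35.]
```

```bash
python3 -m handwheel '[9.5,0,-13.5,0.1,-0.1,0.2,0, 9.5,0,-13.5,0,-0.1,0,0, 9.5,0,-14,-0.1,0,0.1,0]' ; python3 -m handwheel '[4.5,7.5,3,-3.4,0,4.9,0, 5,7,3.5,-3.4,0,4.9,0, 5.5,6.5,4,-3.5,0,4.9,0, 5.5,5.5,4,-3.4,0,4.9,0, 6,4.5,4,-3.5,0,4.9,0]'; python3 -m handwheel '[9.5,7.5,7,-3.5,0,5.1,0, 10,5.5,7,-3.6,0,5.1,0, 10.5,4.5,7,-3.6,0,5.1,0, 10.5,3,7.5,-3.5,0,5,0, 10.5,1.5,7.5,-3.6,0,5.1,0]'; python3 -m handwheel '[0,0,0,0,0,0,0,0,0,0,0,0,0,0]'>/dev/null
python3 - <<'E'
from h import *
p,R=pose();g=p-19*R.apply([0,0,1]);print(g,hdt(R),env.read_state()["joint_pos"],env.read_state()["grip_width"])
im,S=cloud("side"); T=cloud("top")[1]; cv2.imwrite("pics/s1.png",im)
# carried mill: points near, below gripper
for n,P in(("side",S),("top",T)):
    Q=P.reshape(-1,3);Q=Q[~np.isnan(Q[:,0])]
    Q=Q[(np.hypot(*(Q[:,:2]-g[:2]).T)<50)&(Q[:,2]>20)&(Q[:,2]<200)]
    print(n,[(z,len(q),np.round(np.median(q,0)[:2])if len(q) else 0) for z in range(30,200,20) for q in [Q[abs(Q[:,2]-z)<10]]], Q[:,2].min() if len(Q) else 0)
print(mill([T,S],np.array([656.8,-50.6])))
E
```

```text
time: 5.92
eef_pos: [444.4, -103.5, 126.2]
orientation: [-0.128, 0.865, 0.403, 0.272]
wrist_force: [-0.4, -0.7, -2.4]
grip_width: 32.8
gripper_force: 45.4
time: 6.55
eef_pos: [489.6, -108.0, 125.7]
orientation: [-0.052, 0.94, 0.164, 0.296]
wrist_force: [0.6, -0.3, -2.7]
grip_width: 32.8
gripper_force: 45.4
time: 7.18
eef_pos: [549.7, -125.2, 136.1]
orientation: [0.009, 0.954, -0.068, 0.291]
wrist_force: [0.1, 0.4, -3.6]
grip_width: 32.5
gripper_force: 46.3
[ 539.00315003 -125.0056225   152.17970238] (np.float64(-7.5695524499810025), np.float64(33.950796175659384)) [-0.47697683  0.31382297  2.07094663  0.81631317  0.28339661  0.49500178] 33.062919510099505
side [(30, 0, 0), (50, 2, array([ 524., -101.])), (70, 82, array([ 521., -102.])), (90, 104, array([ 524., -102.])), (110, 101, array([ 525., -109.])), (130, 59, array([ 528., -110.])), (150, 64, array([ 530., -105.])), (170, 18, array([517., -94.])), (190, 43, array([ 509., -102.]))] 59.25506343466135
top [(30, 0, 0), (50, 0, 0), (70, 1, array([528., -98.])), (90, 1, array([ 559., -116.])), (110, 5, array([ 526., -140.])), (130, 0, 0), (150, 32, array([ 549., -109.])), (170, 70, array([ 532., -132.])), (190, 228, array([ 529., -123.]))] 64.17267910696097
(array([657. , -50.7]), 117.7, 568, 1.0, array([656., -48., 115.]))
```

View pics/s1.png

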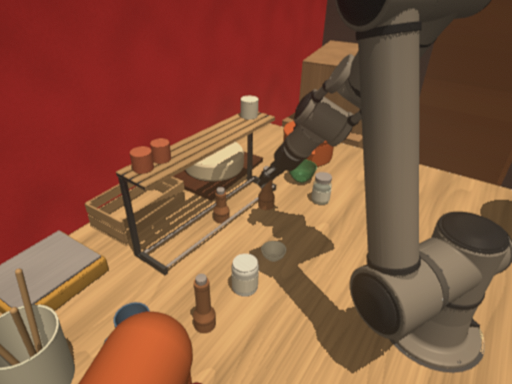

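Side view: the mid mill hangs upright in the gripper at (266,195), in front of the rail, foot about 60 mm up; everything else unmoved. Next, go in over the rail with heading 5°.

```bash
python3 - <<'E'
from h import *
plan([((600,-125,146),5,35.2,5,0),((659,-124.2,142),5,35.2,4,0)])
E
```

```text
9.5,-2,8,0.5,0.2,-2.7,0
9.5,-1.5,7.5,1.4,0.3,-2.1,0
9,-1,8,1.5,0.2,-2.1,0
9.5,-0.5,8,1.4,0.3,-2.1,0
9.5,0,8,1.4,0.2,-2,0
-- end [ 610.9 -124.1  130.5] [ 4.9 35.2]
11.5,1,9.5,0,0,0,0
11.5,1,9,0,0,0,0
11.5,1,9.5,0,0,0,0
11.5,1,9,0,0,0,0
-- end [ 670.  -123.   126.7] [ 4.9 35.2]
```

```bash
python3 -m handwheel '[9.5,-2,8,0.5,0.2,-2.7,0, 9.5,-1.5,7.5,1.4,0.3,-2.1,0, 9,-1,8,1.5,0.2,-2.1,0, 9.5,-0.5,8,1.4,0.3,-2.1,0, 9.5,0,8,1.4,0.2,-2,0]';python3 -m handwheel '[0,0,0,0,0,0,0]' >/dev/null
python3 - <<'E'
from h import *
p,R=pose();g=p-19*R.apply([0,0,1]);print(g,hdt(R),env.read_state()["joint_pos"])
plan([((659,-124.2,142),5,35.2,4,0),((659,-124.2,100),5,35.2,3,0)])
E
```

```text
time: 8.15
eef_pos: [611.7, -124.4, 130.7]
orientation: [-0.013, 0.952, 0.042, 0.302]
wrist_force: [1.0, -0.1, -2.8]
grip_width: 32.7
gripper_force: 46.3
[ 601.18562132 -125.73900275  146.45580365] (np.float64(4.899094237003045), np.float64(35.22143198268727)) [-0.48255409  0.4221842   1.91851402  0.89578947  0.40785659  0.23608079]
11,1,9,0.1,0,0,0
11.5,0.5,9.5,0,0,0,0
11,1,9,0,0,0,0
11,1,9.5,0,0,-0.1,0
-- end [ 669.9 -123.3  126.4] [ 5.  35.2]
-8,0,11.5,0,0,0,0
-8,0,11.5,0,0,0,0
-8,0,11,0,0,0,0
-- end [ 669.9 -123.4   84.8] [ 5.  35.2]
```

```bash
python3 -m handwheel '[11,1,9,0.1,0,0,0, 11.5,0.5,9.5,0,0,0,0, 11,1,9,0,0,0,0, 11,1,9.5,0,0,-0.1,0, 0,0,0,0,0,0,0]'; python3 -m handwheel '[-8,0,11.5,0,0,0,0, -8,0,11.5,0,0,0,0, -8,0,11,0,0,0,0, 0,0,0,0,0,0,0]'
python3 - <<'E'
from h import *
p,R=pose();g=p-19*R.apply([0,0,1]);print(g,hdt(R))
im,S=cloud("side"); T=cloud("top")[1]
c=im[130:260,180:330]; cv2.imwrite("pics/s2.png",cv2.resize(c,None,fx=4,fy=4,interpolation=2))
for n,P in(("side",S),("top",T)):
    Q=P.reshape(-1,3);Q=Q[~np.isnan(Q[:,0])]
    Q=Q[(np.hypot(*(Q[:,:2]-g[:2]).T)<30)&(Q[:,2]>11)&(Q[:,2]<52)]
    if len(Q)<15: continue
    f=lambda q:np.hypot(Q[:,0]-q[0],Q[:,1]-q[1])-prof(Q[:,2]-7,136)
    s=least_squares(f,g[:2],loss="soft_l1",f_scale=2); print(n,len(Q),s.x,np.median(abs(s.fun)))
plan([((g[0],g[1],93.5),5,35.2,2,0)])
E
```

```text
time: 8.9
eef_pos: [669.5, -122.5, 126.4]
orientation: [-0.013, 0.952, 0.042, 0.302]
wrist_force: [-0.1, -0.2, -2.4]
grip_width: 33.0
gripper_force: 46.3
time: 9.4
eef_pos: [668.0, -122.4, 83.7]
orientation: [-0.014, 0.953, 0.042, 0.301]
wrist_force: [-0.3, -0.2, -2.3]
grip_width: 33.2
gripper_force: 46.2
[ 657.17116373 -123.39984653   99.28375685] (np.float64(5.021763660009846), np.float64(35.06779842141526))
side 166 [ 655.17869878 -123.72030512] 1.0714130930675
-2.5,-0.5,2.5,0,0,0,0
-2.5,0,3,0,0,0,0
-- end [ 668.2 -122.5   78. ] [ 5.  35.2]
```

View pics/s2.png

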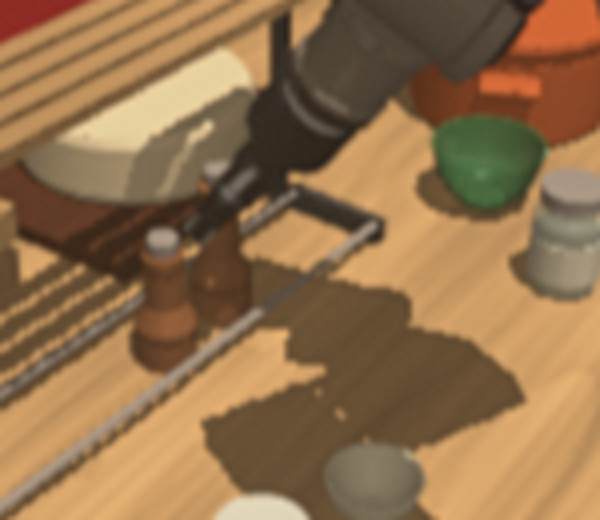

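The mid mill stands at crop (220,270), between the rails and just right of the short one at (165,300), a few mm above the counter; its axis measures 2 mm off the middle line. Now I lower it and release.

```bash
python3 -m handwheel '[-2.5,-0.5,2.5,0,0,0,0, -2.5,0,3,0,0,0,0, 0,0,0,0,0,0,0]'; python3 -m handwheel '[-0.5,0,1,0,0,0,0, 0,0,0,0,0,0,0]'
```

```text
time: 9.88
eef_pos: [668.3, -122.3, 77.3]
orientation: [-0.013, 0.952, 0.042, 0.302]
wrist_force: [0.9, -0.5, -1.6]
grip_width: 33.0
gripper_force: 46.2
time: 10.12
eef_pos: [668.9, -122.5, 76.8]
orientation: [-0.013, 0.952, 0.042, 0.302]
wrist_force: [-0.1, 0.0, -2.3]
grip_width: 33.2
gripper_force: 46.3
```

```bash
python3 -m handwheel '[-0.5,0,1,0,0,0,0, 0,0,0,0,0,0,0]';  python3 -m handwheel '[-0.5,0,1,0,0,0,0, 0,0,0,0,0,0,0]'
```

```text
time: 10.38
eef_pos: [669.3, -122.5, 76.7]
orientation: [-0.013, 0.952, 0.042, 0.303]
wrist_force: [-4.7, 0.5, 6.6]
grip_width: 32.9
gripper_force: 47.4
time: 10.62
eef_pos: [669.7, -122.5, 76.8]
orientation: [-0.013, 0.952, 0.042, 0.304]
wrist_force: [-8.6, 1.5, 14.4]
grip_width: 33.3
gripper_force: 48.3
```

```bash
python3 -m handwheel '[1,0,-1.5,0,0,0,0, 0,0,0,0,0,0,0.62, 0,0,0,0,0,0,0.62, 0,0,0,0,0,0,0.62]'; python3 -m handwheel '[0,0,-8,0,0,0,0.62, 0,0,-16,0,0,0,0.62, 0,0,-25,0,0,0,0.62, 0,0,-30,0,0,0,0.62, 0,0,-30,0,0,0,0.62]'; python3 -m handwheel '[0,0,-30,0,0,0,0.8]'
python3 - <<'E'
from h import *
p,R=pose();g=p-19*R.apply([0,0,1]);print(g,hdt(R),env.read_state()["joint_pos"])
S=cloud("side")[1]; T=cloud("top")[1]
for x in((657,-50.6),(655.2,-123.7)): print(mill([S],np.array(x),36),mill([T],np.array(x),36))
t=np.array([448,292.8,113.])
z=Rt(33,35).apply([0,0,1])
plan([((500,-60,230),10,25,5,1),((400,150,230),25,25,6,1),(t-85*z+[0,0,10],33,35,6,1)])
E
```

```text
time: 11.12
eef_pos: [669.1, -122.4, 76.0]
orientation: [-0.013, 0.952, 0.042, 0.302]
wrist_force: [-0.2, 0.3, -0.3]
grip_width: 52.7
gripper_force: 0.0
time: 11.75
eef_pos: [605.5, -127.9, 166.2]
orientation: [-0.013, 0.952, 0.042, 0.302]
wrist_force: [-0.5, 0.3, 0.0]
grip_width: 53.0
gripper_force: 0.0
time: 11.88
eef_pos: [588.2, -129.4, 190.9]
orientation: [-0.013, 0.952, 0.042, 0.302]
wrist_force: [-0.2, 0.6, -0.4]
grip_width: 67.8
gripper_force: 0.0
[ 577.32053887 -130.39099366  206.37427579] (np.float64(5.03068381168018), np.float64(35.22161320272965)) [-0.51889411  0.29332408  1.90499487  0.70878203  0.528612    0.41734792]
(array([657.4, -50.9]), 116.5, 334, 1.1, array([653., -47., 114.])) (array([657.9, -50.3]), 119.1, 176, 0.5, array([657., -51., 116.]))
(array([ 655.9, -123.8]), 135.5, 376, 1.0, array([ 653., -118.,  134.])) (array([ 656.4, -123.3]), 139.1, 186, 0.4, array([ 653., -123.,  136.]))
-10,-15.5,-12,0.7,-2.1,-0.7,1
-10,-16,-11,0.6,-2.1,-0.9,1
-10,-16.5,-11,0.5,-2.1,-0.8,1
-10.5,-16,-10.5,0.4,-2,-0.9,1
-10.5,-17,-10,0.5,-2.1,-0.9,1
-- end [507.6 -58.4 212.9] [10. 25.]
-9,-37.5,-4,1,0,-2.3,1
-8,-38,-4,1.1,0,-2.2,1
-6.5,-38.5,-3,1,0,-2.3,1
-5,-39,-2,1.1,0,-2.3,1
-3,-38.5,-1.5,1.1,0,-2.2,1
-2,-39.5,-1,1,0,-2.3,1
-- end [407.2 153.6 212.8] [25. 25.]
6.5,-17,9.5,0.6,1.6,-1.2,1
6,-17,10,0.6,1.7,-1.2,1
6.5,-17,10,0.7,1.7,-1.1,1
6.5,-16.5,11,0.6,1.6,-1.2,1
6.5,-16.5,10.5,0.8,1.7,-1.1,1
6.5,-16,11.5,0.7,1.7,-1.1,1
-- end [416.2 272.1 177.1] [33. 35.]
```

```bash
python3 - <<'E'
from h import *
t=np.array([448,292.8,113.])
z=Rt(50,35).apply([0,0,1])
plan([((500,-60,230),15,25,5,.8),((410,150,230),35,25,5,.8),(t-85*z+[0,0,10],50,35,5,.8)])
E
```

```text
-10,-16,-12,1.3,-2.1,-1.5,0.8
-9.5,-16,-11,1.1,-2.1,-1.7,0.8
-10,-17,-10.5,1,-2.1,-1.8,0.8
-9.5,-17,-10,0.9,-2,-1.7,0.8
-9.5,-18,-9.5,0.9,-2.1,-1.8,0.8
-- end [507.5 -57.8 212.8] [15. 25.]
-6,-45.5,-2.5,1.7,0,-3.6,0.8
-3,-46,-1.5,1.7,0,-3.7,0.8
0,-46.5,0,1.7,0,-3.6,0.8
3,-46,1,1.7,0,-3.6,0.8
5.5,-46,3,1.6,0,-3.6,0.8
-- end [416.7 154.7 212.7] [34.9 25. ]
9.5,-17,12,1.4,2,-2.7,0.8
9.5,-16.5,13,1.4,2,-2.7,0.8
10,-15.5,14,1.5,1.9,-2.6,0.8
10,-14.5,14.5,1.6,2,-2.5,0.8
10.5,-14,15,1.6,2,-2.5,0.8
-- end [423.7 263.8 177.1] [50. 35.]
```

```bash
python3 -m handwheel '[-10,-16,-12,1.3,-2.1,-1.5,0.8, -9.5,-16,-11,1.1,-2.1,-1.7,0.8, -10,-17,-10.5,1,-2.1,-1.8,0.8, -9.5,-17,-10,0.9,-2,-1.7,0.8, -9.5,-18,-9.5,0.9,-2.1,-1.8,0.8]' | head -2; python3 -m handwheel '[-6,-45.5,-2.5,1.7,0,-3.6,0.8, -3,-46,-1.5,1.7,0,-3.7,0.8, 0,-46.5,0,1.7,0,-3.6,0.8, 3,-46,1,1.7,0,-3.6,0.8, 5.5,-46,3,1.6,0,-3.6,0.8]' | head -2; python3 -m handwheel '[9.5,-17,12,1.4,2,-2.7,0.8, 9.5,-16.5,13,1.4,2,-2.7,0.8, 10,-15.5,14,1.5,1.9,-2.6,0.8, 10,-14.5,14.5,1.6,2,-2.5,0.8, 10.5,-14,15,1.6,2,-2.5,0.8]' | head -2; python3 -m handwheel '[0,0,0,0,0,0,0.8]' >/dev/null
python3 - <<'E'
from h import *
p,R=pose();print(p,hdt(R),env.read_state()["joint_pos"])
plan([((448,292.8,113),50,35,4,.8)])
E
```

```text
time: 12.6
eef_pos: [507.2, -56.7, 209.7]
time: 13.22
eef_pos: [416.1, 156.5, 210.7]
time: 13.85
eef_pos: [423.5, 265.1, 174.9]
[422.82710961 264.68770683 174.29312096] (np.float64(50.02914179377339), np.float64(34.78495623132881)) [0.15788216 0.15373047 2.16133971 0.87659919 0.51424434 0.14556576]
-1,0.5,22.5,-0.3,0.1,-0.2,0.8
-1,0.5,23,0,0,0,0.8
-1,0,22.5,0,0.1,0,0.8
-1,0.5,23,0,0,0,0.8
-- end [455.2 301.2  97.4] [50. 35.]
```

```bash
python3 - <<'E'
from h import *
t=np.array([448,292.8,113.])
z=Rt(72,35).apply([0,0,1])
plan([(t-80*z+[0,0,5],72,35,4,.8),(t,72,35,4,.8)])
E
```

```text
0.5,3.5,2,2.8,0,-4.7,0.8
-0.5,4,2,3.2,0.1,-4.5,0.8
0,3.5,1.5,3.1,0,-4.5,0.8
-1,4,1.5,3.2,0.1,-4.5,0.8
-- end [437.4 259.5 168. ] [72. 35.]
-0.5,0,21,0,0,0,0.8
-1,0,21,0,0,0,0.8
-0.5,0,21,0,0,0,0.8
-1,0,21,0,0,0,0.8
-- end [451.5 303.   97.4] [72. 35.]
```

```bash
python3 -m handwheel '[0.5,3.5,2,2.8,0,-4.7,0.8, -0.5,4,2,3.2,0.1,-4.5,0.8, 0,3.5,1.5,3.1,0,-4.5,0.8, -1,4,1.5,3.2,0.1,-4.5,0.8]' 45| head -2; python3 -m handwheel '[-0.5,0,21,0,0,0,0.8, -1,0,21,0,0,0,0.8, -0.5,0,21,0,0,0,0.8, -1,0,21,0,0,0,0.8,0,0,0,0,0,0,0.8]'
python3 - <<'E'
from h import *
p,R=pose();print(p,p-19*R.apply([0,0,1]),hdt(R),env.read_state()["joint_pos"])
E
```

```text
time: 14.48
eef_pos: [438.3, 258.2, 169.4]
time: 15.1
eef_pos: [451.9, 302.5, 98.0]
orientation: [-0.177, 0.772, 0.56, 0.243]
wrist_force: [-0.5, -0.9, 0.1]
grip_width: 68.3
gripper_force: 0.0
[451.87840785 302.50235329  97.95286097] [448.51207468 292.14386851 113.52108483] (np.float64(71.9713790409983), np.float64(34.97720225409313)) [ 0.13657706  0.43393744  2.04239522  1.03082145  0.64547098 -0.3929517 ]
```

```bash
python3 -m handwheel '[0,0,0,0,0,0,0,0,0,0,0,0,0,0,0,0,0,0,0,0,0,0,0,0,0,0,0,0]' 50
python3 - <<'E'
from h import *
p,R=pose();g=p-19*R.apply([0,0,1]);print(p,g,hdt(R))
h,t=hdt(R)
plan([(g+[0,0,110],h,t,5,0),((500,200,g[2]+110),55,t,5,0),((535,40,g[2]+110),30,t,5,0),((545,-120,g[2]+90),10,t,5,0),((560,-197,g[2]+60),5,t,5,0)])
E
```

```text
time: 15.6
eef_pos: [452.4, 302.7, 99.8]
orientation: [-0.177, 0.771, 0.56, 0.245]
wrist_force: [-1.7, -1.4, 5.6]
grip_width: 32.9
gripper_force: 49.4
[452.36550393 302.72395268  99.83042806] [448.9458587  292.3337557  115.36586605] (np.float64(71.97446108310072), np.float64(35.14930221616568))
12.5,0,-18,0.1,0,0.1,0
13,0,-18,0,0,0,0
12.5,0,-18,0,0,0,0
12.5,0,-18,0,0,0,0
13,0,-18,0,0,0,0
-- end [452.4 302.8 210. ] [72.  35.1]
-12,16,-8,-1.9,0,2.8,0
-11,17,-8,-2,0,2.7,0
-10,17.5,-7,-2,0,2.8,0
-9.5,18.5,-7,-1.9,0,2.8,0
-8.5,19,-6,-2,0,2.8,0
-- end [506.2 208.9 210. ] [54.9 35.1]
-18,25,-12.5,-2.8,0,4,0
-16.5,27,-11.5,-2.9,0,4.1,0
-14.5,28.5,-10.5,-2.9,0,4.1,0
-12.5,30,-8.5,-2.9,0,4.1,0
-10.5,31,-7.5,-2.9,0,4.1,0
-- end [544.3  45.6 209.9] [30.  35.2]
-14,29.5,-5,-2.3,0,3.3,0
-12,30.5,-3.5,-2.3,0,3.2,0
-11,31.5,-2.5,-2.3,0,3.3,0
-8.5,31.5,-1.5,-2.3,0,3.3,0
-7.5,32.5,0,-2.3,0,3.3,0
-- end [ 555.6 -118.3  189.7] [ 9.9 35.2]
-3,15.5,5,-0.5,0,0.8,0
-3,16,5.5,-0.6,0,0.8,0
-3,16,5,-0.6,0,0.8,0
-2.5,16,5.5,-0.6,0,0.8,0
-2,15.5,6,-0.6,0,0.8,0
-- end [ 571.1 -195.9  159.8] [ 5.  35.2]
```

```bash
python3 -m handwheel '[12.5,0,-18,0.1,0,0.1,0, 13,0,-18,0,0,0,0, 12.5,0,-18,0,0,0,0, 12.5,0,-18,0,0,0,0, 13,0,-18,0,0,0,0]'; python3 -m handwheel '[-12,16,-8,-1.9,0,2.8,0, -11,17,-8,-2,0,2.7,0, -10,17.5,-7,-2,0,2.8,0, -9.5,18.5,-7,-1.9,0,2.8,0, -8.5,19,-6,-2,0,2.8,0]' |head -2; python3 -m handwheel '[-18,25,-12.5,-2.8,0,4,0, -16.5,27,-11.5,-2.9,0,4.1,0, -14.5,28.5,-10.5,-2.9,0,4.1,0, -12.5,30,-8.5,-2.9,0,4.1,0, -10.5,31,-7.5,-2.9,0,4.1,0]' |head -2
python3 - <<'E'
from h import *
p,R=pose();g=p-19*R.apply([0,0,1]);print(p,g,hdt(R),env.read_state()["joint_pos"],env.read_state()["grip_width"])
plan([((545,-120,206),10,35.1,5,0),((560,-197,176),5,35.1,4,0)])
E
```

```text
time: 16.23
eef_pos: [452.1, 302.3, 209.4]
orientation: [-0.177, 0.772, 0.56, 0.243]
wrist_force: [-0.6, -0.9, -2.8]
grip_width: 32.7
gripper_force: 50.6
time: 16.85
eef_pos: [507.0, 207.4, 208.8]
time: 17.48
eef_pos: [544.6, 43.7, 209.0]
[544.64516391  43.68758402 209.00236319] [535.14910072  38.29166319 224.54935076] (np.float64(29.672213647029427), np.float64(35.08875999995417)) [-0.31321804  0.19336612  1.98239465  0.7532248   0.66892686  0.20535882] 32.62518476260364
-13.5,29,-5,-2.2,0,3.2,0
-12,30.5,-4,-2.3,0,3.3,0
-10.5,30.5,-2.5,-2.2,0,3.2,0
-8.5,31.5,-1.5,-2.3,0,3.2,0
-6.5,32,-0.5,-2.3,0,3.2,0
-- end [ 555.8 -118.   190.7] [10.  35.1]
-4,20,6.5,-0.7,0,1,0
-4,20,6.5,-0.7,0,1.1,0
-3,19.5,7,-0.7,0,1,0
-3,20,7,-0.7,0,1,0
-- end [ 571.  -196.1  160.6] [ 5.  35.1]
```

```bash
python3 -m handwheel '[-13.5,29,-5,-2.2,0,3.2,0, -12,30.5,-4,-2.3,0,3.3,0, -10.5,30.5,-2.5,-2.2,0,3.2,0, -8.5,31.5,-1.5,-2.3,0,3.2,0, -6.5,32,-0.5,-2.3,0,3.2,0]'|head -2; python3 -m handwheel '[-4,20,6.5,-0.7,0,1,0, -4,20,6.5,-0.7,0,1.1,0, -3,19.5,7,-0.7,0,1,0, -3,20,7,-0.7,0,1,0, 0,0,0,0,0,0,0]'|head -2
python3 - <<'E'
from h import *
p,R=pose();g=p-19*R.apply([0,0,1]);print(p,g,hdt(R),env.read_state()["joint_pos"],env.read_state()["grip_width"])
plan([((600,-197.5,166),5,35.1,3,0),((651.5,-197.5,165),5,35.1,4,0),((651.5,-197.5,122),5,35.1,3,0)])
E
```

```text
time: 18.1
eef_pos: [556.2, -117.9, 190.6]
time: 18.73
eef_pos: [572.2, -195.4, 159.8]
[ 572.15456197 -195.35638868  159.84672818] [ 561.28869647 -196.36691493  175.40024237] (np.float64(5.240447199472249), np.float64(35.054507527047754)) [-0.66688074  0.36182197  1.90795863  0.83422816  0.56324395  0.1610756 ] 32.74545674876622
8.5,1.5,10,-0.1,0,0,0
9,1.5,10,0,0,0.1,0
8.5,1.5,10,-0.1,0,0.1,0
-- end [ 610.9 -196.4  150.2] [ 5.  35.1]
10.5,1.5,7.5,0,0,0,0
10.5,1,7.5,0,0,0,0
10,1,7.5,0,0,0,0
10.5,1,7.5,0,0,0,0
-- end [ 662.3 -196.4  149.5] [ 5.  35.1]
-8,0,12,0,0,0,0
-8.5,0,11.5,0,0,0,0
-8,0,12,0,0,0,0
-- end [ 662.7 -196.4  106.4] [ 5.  35.1]
```

```bash
python3 - <<'E'
from h import *
plan([((575,-197.5,148),5,35.1,2,0),((642,-197.5,147),5,35.1,5,0),((651.5,-197.5,122),5,35.1,3,0)])
E
```

```text
-2.5,1,15,-0.1,0,0.1,0
-2,1.5,15,-0.1,0,0.1,0
-- end [ 585.9 -196.6  132.7] [ 5.  35.1]
10.5,1,8,0,0,0,0
11,1.5,8,0,0,0,0
11,1,7.5,0,0,0,0
10.5,1,8,0,0,0,0
11,1,8,0,0,0,0
-- end [ 653.  -196.3  131.4] [ 5.  35.1]
-2.5,0.5,8.5,0,0,0,0
-2,0.5,8.5,0,0,0,0
-2,0,9,0,0,0,0
-- end [ 662.6 -196.5  106.4] [ 5.  35.1]
```

```bash
python3 -m handwheel '[-2.5,1,15,-0.1,0,0.1,0, -2,1.5,15,-0.1,0,0.1,0, 0,0,0,0,0,0,0]'|head -2
python3 - <<'E'
from h import *
p,R=pose();g=p-19*R.apply([0,0,1]);print(p,g,hdt(R))
Q=np.concatenate([cloud(c)[1].reshape(-1,3) for c in("side","top")]);Q=Q[~np.isnan(Q[:,0])]
Q=Q[(np.hypot(*(Q[:,:2]-g[:2]).T)<40)&(Q[:,2]>20)&(Q[:,2]<85)]
f=lambda q:np.hypot(Q[:,0]-q[0],Q[:,1]-q[1])-prof(Q[:,2]-(g[2]-115.4),158)
s=least_squares(f,g[:2],loss="soft_l1",f_scale=2); print(len(Q),s.x,np.median(abs(s.fun)),Q[:,2].min())
E
```

```text
time: 19.1
eef_pos: [585.7, -194.3, 131.8]
[ 585.65113714 -194.27250936  131.84480339] [ 574.80491736 -195.26561481  147.41314492] (np.float64(5.114770399549556), np.float64(34.97658324306851))
269 [ 575.43570983 -193.8311725 ] 1.286819373622972 20.32501149857956
```

```bash
python3 -m handwheel '[10.5,1.5,8,0,0,0,0, 11,2,8,0,0,0,0, 11,2,7.5,0,0,0,0, 10.5,1.5,8,0,0,0,0, 11,1.5,8,0,0,0,0]'; python3 -m handwheel '[-2.5,0.5,8.5,0,0,0,0, -2,0.5,8.5,0,0,0,0, -2,0,9,0,0,0,0, 0,0,0,0,0,0,0]'
python3 - <<'E'
from h import *
p,R=pose();g=p-19*R.apply([0,0,1]);print(p,g,hdt(R))
for c in("side","top"):
    Q=cloud(c)[1].reshape(-1,3);Q=Q[~np.isnan(Q[:,0])]
    Q=Q[(np.hypot(*(Q[:,:2]-g[:2]).T)<31)&(Q[:,2]>12)&(Q[:,2]<85)]
    if len(Q)<20: continue
    f=lambda q:np.hypot(Q[:,0]-q[0],Q[:,1]-q[1])-prof(Q[:,2]-(g[2]-115.4),158)
    s=least_squares(f,g[:2],loss="soft_l1",f_scale=2); print(c,len(Q),s.x,np.median(abs(s.fun)))
E
```

```text
time: 19.82
eef_pos: [654.2, -197.9, 132.6]
orientation: [-0.013, 0.952, 0.042, 0.301]
wrist_force: [0.6, -0.8, -3.2]
grip_width: 32.6
gripper_force: 50.7
time: 20.32
eef_pos: [662.4, -197.8, 106.0]
orientation: [-0.014, 0.953, 0.042, 0.3]
wrist_force: [-0.3, 0.3, -3.1]
grip_width: 32.6
gripper_force: 50.6
[ 662.36027253 -197.75213698  106.01001003] [ 651.50540412 -198.72320313  121.57371339] (np.float64(5.050960802742833), np.float64(35.00097514511419))
side 246 [ 651.96378378 -197.45205542] 1.03088859146487
```

```bash
python3 -m handwheel '[-1.5,0,2.5,0,0,0,0, -1.5,0,2,0,0,0,0, 0,0,0,0,0,0,0]'; for i in 1; do python3 -m handwheel '[-0.5,0,1,0,0,0,0, 0,0,0,0,0,0,0]'; done
```

```text
time: 20.8
eef_pos: [662.8, -198.0, 101.7]
orientation: [-0.013, 0.953, 0.042, 0.301]
wrist_force: [0.1, -0.5, -2.8]
grip_width: 32.9
gripper_force: 50.6
time: 21.05
eef_pos: [663.1, -198.0, 100.8]
orientation: [-0.013, 0.953, 0.042, 0.301]
wrist_force: [-0.1, -0.1, -3.0]
grip_width: 32.7
gripper_force: 50.6
```

```bash
python3 -m handwheel '[-0.5,0,1,0,0,0,0, 0,0,0,0,0,0,0]'
```

```text
time: 21.3
eef_pos: [663.4, -198.1, 99.9]
orientation: [-0.013, 0.952, 0.042, 0.301]
wrist_force: [-0.3, -1.1, -1.5]
grip_width: 32.8
gripper_force: 50.7
```

Contact is starting. One more small step down, then release and back out.

```bash
python3 -m handwheel '[-0.5,0,0.5,0,0,0,0, 0,0,0,0,0,0,0]'; python3 -m handwheel '[0,0,0,0,0,0,0.62, 0,0,0,0,0,0,0.62, 0,0,0,0,0,0,0.62]'; python3 -m handwheel '[0,0,-8,0,0,0,0.62, 0,0,-16,0,0,0,0.62, 0,0,-25,0,0,0,0.62, 0,0,-30,0,0,0,0.62, 0,0,-30,0,0,0,0.62]'; python3 -m handwheel '[0,0,-40,0,0,0,0.62, 0,0,0,0,0,0,0.62, 0,0,0,0,0,0,0.62]'
python3 - <<'E'
from h import *
im,S=cloud("side"); t,T=cloud("top")
cv2.imwrite("pics/f.png",np.hstack([cv2.resize(im,(400,300)),cv2.resize(t,(400,300))]))
for x in((657,-50.6),(656,-123.6),(652,-197.5)):
  for P in(S,T):
    m=mill([P],np.array(x),36); d=m[0]-[663.3,-38]; print(m,"riser",np.round([d@[.9974,-.0714],d@[.0714,.9974]],1))
E
```

```text
time: 21.55
eef_pos: [663.6, -198.1, 99.9]
orientation: [-0.013, 0.952, 0.042, 0.302]
wrist_force: [-0.8, 1.0, 3.9]
grip_width: 32.8
gripper_force: 51.1
time: 21.92
eef_pos: [663.1, -198.1, 98.9]
orientation: [-0.013, 0.953, 0.042, 0.301]
wrist_force: [0.2, 0.8, 0.6]
grip_width: 52.8
gripper_force: 0.0
time: 22.55
eef_pos: [599.7, -203.6, 189.9]
orientation: [-0.013, 0.952, 0.042, 0.301]
wrist_force: [0.4, -0.9, 0.2]
grip_width: 53.0
gripper_force: 0.0
time: 22.92
eef_pos: [577.6, -205.5, 221.1]
orientation: [-0.013, 0.953, 0.042, 0.301]
wrist_force: [0.3, 0.5, -0.1]
grip_width: 52.9
gripper_force: 0.0
(array([657.3, -50.7]), 115.6, 333, 1.1, array([653., -48., 114.])) riser [ -5.1 -13.1]
(array([657.7, -50.4]), 119.3, 174, 0.5, array([657., -51., 116.])) riser [ -4.7 -12.8]
(array([ 655.9, -123.7]), 135.2, 374, 1.0, array([ 653., -119.,  134.])) riser [ -1.3 -86. ]
(array([ 656.2, -123.4]), 138.8, 189, 0.5, array([ 653., -123.,  136.])) riser [ -1.  -85.7]
(array([ 652.7, -197.6]), 157.4, 395, 1.1, array([ 650., -192.,  156.])) riser [   0.8 -159.9]
(array([ 653.2, -197.4]), 159.9, 218, 0.5, array([ 647., -195.,  157.])) riser [   1.3 -159.7]
```

View pics/f.png

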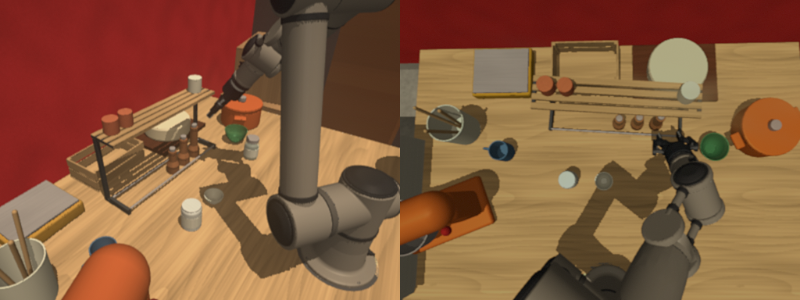

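All three mills stand in a row (side half, (172,160) to (194,138); top half, (619,122) to (657,122)). They are 73 and 74 mm apart, the gripper is clear, and the bystanders have not moved.

```bash
python3 -c "
from plant import env
print(env.finish_job())"
```

```text
the job is handed in; nothing more can be done
None
```

I handed the job in at about 23 s: the three mills stand upright in the bay, short, mid, tall from left to right, with axes about 73 and 74 mm apart and within about 5 mm of the middle line; nothing else appears to have moved, and no verdict was returned.

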